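# Set the bar shear's hold-down with a gauge

## Task

Set the bench bar shear's hold-down for thick flat bar: lay the thick setting gauge flat on the shear's bed and slide it in from the left under the hold-down pad until its tip shows on the far side, then turn the T-handle clockwise until the sprung pad just drags on the blade without clamping it hard. Draw the gauge out again, keeping the setting, and lay it flat on the open bench beside the shear. Leave the thin gauge where it is.

Things in the scene. Friction and masses are not known exactly. Their poses are not given: they have to be found in the camera images.
- bed (a point): Point of the shear's flat bed straight under the hold-down pad, 50 mm above the bench. x points from the open front (robot side) to the column, y along the bed to the infeed side (robot's left), z up. The bed is 60 mm wide (x -30 to +30) and runs from y -80 to +165 mm, so that it carries a gauge with its handle.
- shear: The bench bar shear, a grey C-frame machine fixed to the bench; origin on the bench, 50 mm below bed, same axes. The column begins 42 mm behind the pad's axis; the overhanging arm, 46 mm wide, spans 55 to 95 mm above the bed. On the right, at y -62 to -89 mm, hangs the open upper jaw, at least 15 mm above the bed; the left side is free.
- pad: The hold-down pad, a dark steel block 36 mm (x) x 32 mm (y) under the arm; origin: centre of its underside, axes as bed. It hangs on a spring below the ram: it can give way upwards by 6 mm at 2 N per mm (first touch about 1.5 N, solid after 6 mm).
- t_handle (a point): Centre of the T-handle's cross-bar on top of the shear, 145 mm above the bed on the pad's axis: a round bar 14 mm thick, 105 mm long over its black ball ends, on a 12 mm stem that is free for 30 mm under it; x of this point runs along the bar. It turns in place and does not rise.
- screw (a joint): Turn of the T-handle (rad), growing clockwise seen from above; at 0 the bar lies along x of bed. Each rad lowers the pad by 2 mm: free gap = 18 mm - 2 mm x value. The pad meets the 10 mm blade at 4.0; from about 4.2 to 5.2 it just drags, beyond that it clamps. Friction holds it where it is left; turning takes under 0.15 N m. Range 0 to 7.
- gauge_thick_grip (a point): Centre of the thick gauge's handle, half-way up. The gauge: wooden handle 76 long x 24 wide x 22 high, and a steel blade 10 thick x 32 wide standing 110 out of it, 186 mm in all, about 0.2 kg; one flat underside, 11 mm below this point. x points along the gauge to the tip, z up.
- gauge_thick_tip (a point): Middle of the end of the thick gauge's blade, 148 mm along x from the centre of its handle, 5 mm above its underside.
- gauge_thin_grip (a point): Centre of the handle of the other gauge, half-way up: the same handle, but a blade only 5 thick x 18 wide x 85 mm long. Not wanted here.

How it is judged:
On the way, in this order (a step that is already met when the one before it is completed fails the run):
1. the thick gauge lies flat on the bed under the pad, its tip on the far side (y of gauge_thick_tip in the frame of bed between -0.08 and -0.01 m and x of gauge_thick_tip in the frame of bed between -0.018 and 0.018 m and z of gauge_thick_tip in the frame of bed below 0.008 m), for 0.2 s.
2. the screw is turned until the sprung pad just drags on the blade (y of gauge_thick_tip in the frame of bed below -0.01 m and contact force between pad and gauge_thick above 0.8 N and value of joint screw between 4.1 and 5.3 rad), for 0.3 s.
3. the gauge is drawn out of the gap with the setting kept (y of gauge_thick_tip in the frame of bed above 0.02 m and value of joint screw between 4.1 and 5.3 rad), for 0.1 s.
At the end, for the whole second after the job is handed in: The screw stands between 4.1 and 5.3 rad (free gap 7.4 to 9.8 mm, so that the sprung pad just bears on the 10 mm blade); the thick gauge lies released, at rest and flat on the bench, off the shear (value of joint screw between 4.1 and 5.3 rad and height (world z) of gauge_thick_grip between 0.005 and 0.016 m and height (world z) of gauge_thick_tip below 0.01 m and angle between gauge_thick_grip's own z axis and vertical below 0.1 rad and linear speed of gauge_thick below 0.02 m/s); the robot touches nothing.
It fails at once if the gauge is clamped hard (over 20 N between pad and blade) (contact force between pad and gauge_thick above 20 N).
It fails at once if the thin gauge is moved by more than 40 mm (distance of gauge_thin_grip from where it was at the start of the episode above 0.04 m).
It also fails if it takes over 72 s, if anything falls off the work surface, if the arm or the gripper's body presses on something with over 40 N, if the wrist force passes 120 N, or if a joint passes its speed limit or range.

## Robot

A 6-joint arm with a two-finger parallel gripper is mounted at the origin on a cart in front of the work surface, level with it; the furniture and walls round the work are solid. World frame = base frame: x ahead of the robot, y to its left, z up, the work surface at z = 0. Lengths are in m, angles in rad, forces in N, time in s.
With the tool pointing down it reaches from about 0.25 to 0.725 m from the base axis. Payload 4 kg.
Tool frame: the origin (TCP) lies at the very end of the fingers, on their centre line; the grasp point (between the pads) lies 19 mm behind it; z points along the fingers, y is the line along which they close (so a half turn about z gives the same grasp; the last joint's range is limited). The gripper opens to 85 mm and grips with 20 to 120 N. Pads are 22 mm wide; open, the fingers measure 114 mm over their backs; the gripper's body (76 mm by 85 mm) begins 54 mm behind the grasp point. The pads swing forward as they close: fully open they stand 13 mm farther back than shut.
Start: joints at [1.113, 0.241, 0.005, 1.335, 0, 1.571], TCP at [0.221, 0.449, 0.204] pointing down, gripper open.
Joint ranges: [-2.72, 2.72], [-1.05, 1.87], [-1.09, 1.28], [-1.99, 2.15], [-1.42, 1.44], [-3.14, 3.14]. Speed limits (rad/s): [2.79, 2.79, 3.14, 3.14, 3.14, 3.14].

## Interface

Orientations are given as a unit quaternion [x, y, z, w].
In Python, from workcell import bot, vision, workorder, boxes_of gives the robot as it stands.
- The arm moves only by the tool send_rows, never from a script. Its argument "motion" is text: rows parted by semicolons, each of 5 numbers parted by spaces: the closure, from -1 (fully open) to 1 (shut), so that 0 is half open, then the shift along the tool's x, y, z in cm, then the turn about the tool's z in rad. In form: claw x y z twist; .... A call has 1 to 5 rows; each row is the pose to reach, as a shift and turn from the pose commanded when the call began, along the tool's axes at that moment; what a row does not reach only later rows make up. A row lasts 1/10 s, in which the tool goes at most 50 mm and 8.59 degrees, less where a joint would pass 70% of its speed; a pose out of reach is approached as far as the arm can. A call with a gripper value outside its range is refused whole. The fingers move at their own pace and stop on an object; the grip force is fixed at half the most. Time passes only in rows, so rows that repeat a pose let the fingers close. It gives the time, the measured TCP pose, the force, the opening and the grip force at its end, in the units of the state.
- bot.get_obs(): the state, without advancing time (a new reading comes with each control period).
- vision.camera(name): name is "scene" or "top"; returns the picture (400x640x3 uint8, red, green, blue); there is no depth.
- vision.camera_model(name): a dict with "fov_y" (degrees; the focal length in pixels is half the picture's height over the tangent of half this angle, whatever the lens; pixels are square), "cx", "cy" (the principal point, pixels), "k1" (the pictures are not rectified: a ray, as slopes to the right and down, at radius r is drawn at 1 + k1 r^2 times it, then the intrinsics apply), "world_from_camera" (4x4, takes a point from camera to world coordinates). Camera axes: x right, y down, z forward; pixel columns grow to the right and rows downward; lengths in m; the calibration is good to about 2 mm. A picture is of the moment at which its call begins. camera_model takes no time and is no camera call.
- workorder.job_done(): hands the job in; it is judged then, once.
Trained networks look in the newest picture that a camera, given by its name, has taken for a name from the list of things; names that differ only in an ending like _2 or _b are one class to them, and where a whole thing is asked for, a point or a joint stands for the part that bears it (a point fixed in the world has none). Each returns a list of dicts, best first, with "conf" (0 to 1); they miss things now and then, are a little off and sometimes report something else, mostly with a low value. They report only what shows in the picture. A call takes as long as a camera call.
- boxes_of(camera, target): "rect" ([centre column, centre row, width, height] in pixels, round what is visible of it).
The state is a dict: "clock": time; "joint_pos": joint angles; "joint_vel": joint speeds; "tau": joint torques, N m; "eef_pos": TCP position; "tool_rot": TCP orientation; "ft_force": force on the tool from outside, world axes, zero at the start; "ft_torque": the same for the moment, N m; "grip_width": finger opening in m; "grasp_force": force on a finger pad.
Only numpy, scipy, OpenCV 4.12 (cv2) and the standard library are available. Lean on these libraries where they do the work, as an engineer would, in place of code of your own. Each camera call takes 0.05 s, during which the arm holds its last target. There are 200 camera calls.

## Working session

There is one attempt and no reset: what is moved stays moved. The work goes in short steps, Python scripts to look and compute and a tool call to move; the robot and the scene stay as the last step left them, time stands still between calls to the robot, and variables do not carry over. Pictures are saved under pics/ and viewed, at most 10 in all, crops included, and the job is handed in when it is done.

Besides the shell and the picture viewer there is one more tool, called as name(argument=value, ...) on one line, values as JSON. send_rows: Moves the arm, as the interface text tells. Its arguments: {"type":"object","properties":{"motion":{"type":"string"}},"required":["motion"]}

```bash
mkdir -p pics
cat > h.py <<'E'
import numpy as np, cv2
from workcell import bot, vision, workorder, boxes_of
def ray(cam,u,v):
    m=vision.camera_model(cam); f=200/np.tan(np.radians(m['fov_y'])/2)
    K=np.array([[f,0,m['cx']],[0,f,m['cy']],[0,0,1.]])
    p=cv2.undistortPoints(np.array([[[u,v]]],float),K,np.array([m['k1'],0,0,0.]))[0,0]
    T=np.array(m['world_from_camera']); return T[:3,3],T[:3,:3]@np.array([p[0],p[1],1])
def at_z(cam,u,v,z):
    o,d=ray(cam,u,v); return (o+d*(z-o[2])/d[2]).round(4)
def proj(cam,P):
    m=vision.camera_model(cam); f=200/np.tan(np.radians(m['fov_y'])/2)
    T=np.linalg.inv(np.array(m['world_from_camera'])); q=T[:3,:3]@np.array(P)+T[:3,3]
    s=q[:2]/q[2]; s=s*(1+m['k1']*(s@s)); return (f*s+[m['cx'],m['cy']]).round(1)
def snap(cam,name):
    a=vision.camera(cam); cv2.imwrite(f'pics/{name}.png',a[:,:,::-1]); return a
E
python3 - <<'E'
from h import *
for c in ['scene','top']:
    snap(c,c+'0')
    for t in ['shear','pad','t_handle','gauge_thick_grip','gauge_thin_grip']:
        print(c,t,[(np.round(b['rect'],1).tolist(),round(b['conf'],2)) for b in boxes_of(c,t)[:3]])
    print(np.array(vision.camera_model(c)['world_from_camera']).round(3).tolist())
print(bot.get_obs())
E
```

```text
scene shear [([398.6, 261.2, 117.2, 110.5], 0.93), ([272.4, 217.6, 54.5, 37.9], 0.44)]
scene pad [([400.2, 265.0, 22.3, 11.3], 0.71)]
scene t_handle [([407.2, 222.6, 24.3, 35.2], 0.68)]
scene gauge_thick_grip [([271.4, 221.9, 55.7, 40.1], 0.57)]
scene gauge_thin_grip [([305.5, 191.9, 48.7, 22.1], 0.83)]
[[0.729, -0.41, 0.548, -0.093], [-0.685, -0.433, 0.586, -0.504], [-0.003, -0.802, -0.597, 0.77], [0.0, 0.0, 0.0, 1.0]]
top shear [([411.0, 187.2, 114.3, 73.6], 0.95)]
top pad []
top t_handle [([437.4, 191.4, 31.5, 48.1], 0.68)]
top gauge_thick_grip []
top gauge_thin_grip [([259.3, 171.8, 62.4, 27.2], 0.78)]
[[-0.017, -0.994, 0.111, 0.413], [-1.0, 0.018, 0.014, 0.126], [-0.016, -0.111, -0.994, 0.987], [0.0, 0.0, 0.0, 1.0]]
{'clock': 0.6, 'joint_pos': array([1.11301381e+00, 2.40569658e-01, 4.99464285e-03, 1.33518374e+00,
       6.91436764e-06, 1.57076951e+00]), 'joint_vel': array([ 0.00083864, -0.00151029, -0.00152558,  0.00119023,  0.00041796,
        0.00012416]), 'tau': array([-3.83610268e-04, -3.71974647e+01,  2.52570999e+01,  1.37153169e-03,
        4.06493587e-05, -1.14769907e-05]), 'eef_pos': array([0.22098006, 0.44852265, 0.20391959]), 'tool_rot': array([2.26884776e-01, 9.73921608e-01, 1.90798051e-05, 8.95592950e-07]), 'ft_force': array([-0.60313578, -0.07524591,  0.16509979]), 'ft_torque': array([ 0.01763682, -0.04441275,  0.01859009]), 'grasp_force': 0.0, 'grip_width': 0.08538781414898075}
```

View pics/scene0.png

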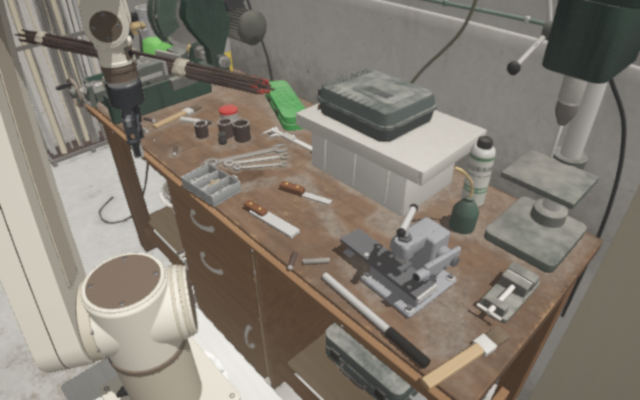

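View pics/top0.png

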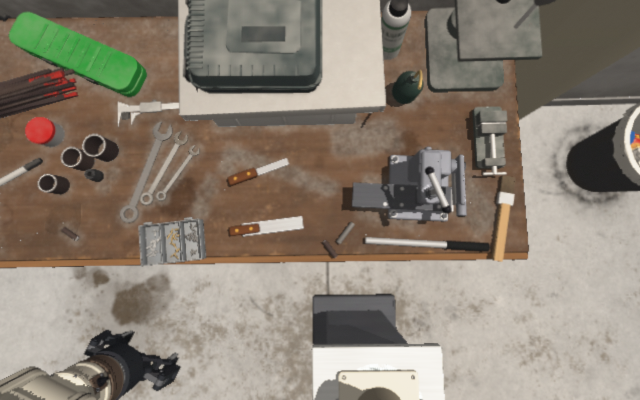

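Run:
```python
import cv2
a=cv2.imread('pics/top0.png'); b=cv2.imread('pics/scene0.png')
cv2.imwrite('pics/c1.png',cv2.resize(a[135:260,215:475],None,fx=3,fy=3,interpolation=cv2.INTER_CUBIC))
cv2.imwrite('pics/c2.png',cv2.resize(b[180:320,230:480],None,fx=3.2,fy=3.2,interpolation=cv2.INTER_CUBIC))
```

```text
(no output)
```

View pics/c1.png

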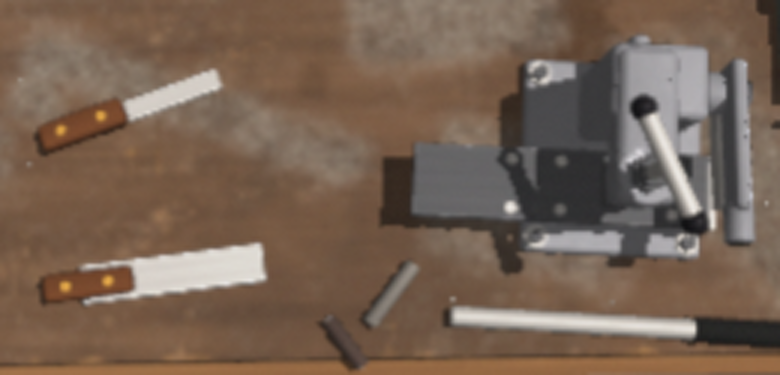

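View pics/c2.png

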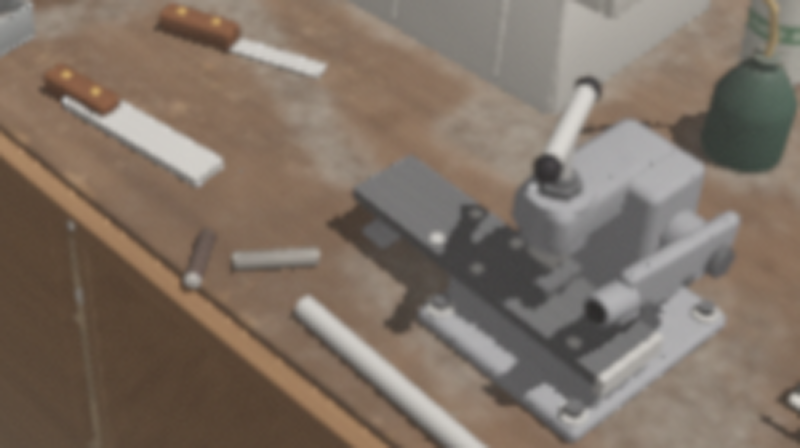

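Run:
```python
from h import *
def c1(u,v,z): return at_z('top',215+u/3,135+v/3,z)
def c2(u,v,z): return at_z('scene',230+u/3.2,180+v/3.2,z)
print('bed end', c1(414,143,.05),c1(412,216,.05),'scene',c2(410,155,.05),c2(357,192,.05))
print('bed near edge',c1(520,221,.05), 'far edge',c1(520,148,.05),c1(600,150,.05))
b=c1(645,105,.195),c1(694,222,.195);print('balls',b,(b[0]+b[1])/2)
b=c2(588,90,.195),c2(547,165,.195);print('balls sc',b,(b[0]+b[1])/2)
print('thick handle end',c1(41,277,.022),c1(45,302,.022),'junction',c1(132,268,.022),c1(133,292,.022),'tip',c1(262,243,.01),c1(265,281,.01))
print('sc tip',c2(222,162,.01),c2(203,184,.01), 'handle end',c2(57,66,.022),c2(45,80,.022),'junc',c2(117,100,.022),c2(103,112,.022))
print('thin',c1(37,133,.022),c1(42,153,.022),c1(218,79,.005))
print('base plate/rod',c1(450,315,.01), c1(410,265,.01),c1(325,320,.01), c1(780,325,.01))
```

```text
bed end [0.5485 0.0505 0.05  ] [0.4886 0.0538 0.05  ] scene [0.5497 0.0455 0.05  ] [0.4906 0.0438 0.05  ]
bed near edge [ 0.483  -0.0336  0.05  ] far edge [ 0.5428 -0.0358  0.05  ] [ 0.5399 -0.1007  0.05  ]
balls (array([ 0.5511, -0.0978,  0.195 ]), array([ 0.4695, -0.127 ,  0.195 ])) [ 0.5103 -0.1124  0.195 ]
balls sc (array([ 0.5505, -0.1005,  0.195 ]), array([ 0.4734, -0.1286,  0.195 ])) [ 0.51195 -0.11455  0.195  ]
thick handle end [0.4453 0.363  0.022 ] [0.4244 0.3595 0.022 ] junction [0.4514 0.2868 0.022 ] [0.4314 0.286  0.022 ] tip [0.4711 0.1784 0.01  ] [0.4389 0.1762 0.01  ]
sc tip [0.4702 0.1733 0.01  ] [0.442  0.1637 0.01  ] handle end [0.4411 0.3541 0.022 ] [0.422  0.3451 0.022 ] junc [0.4496 0.2815 0.022 ] [0.4315 0.2769 0.022 ]
thin [0.5672 0.3675 0.022 ] [0.55   0.3632 0.022 ] [0.6143 0.215  0.005 ]
base plate/rod [0.4079 0.0211 0.01  ] [0.4503 0.0535 0.01  ] [0.4054 0.1261 0.01  ] [ 0.3955 -0.2522  0.01  ]
```

```bash
cat >> h.py <<'E'
from scipy.spatial.transform import Rotation as R
def to(x,y,z,yaw,start=None):
    "start: None=measured, else (x,y,z,yaw_of_tool_y)"
    o=bot.get_obs()
    if start is None: p=o['eef_pos']; M=R.from_quat(o['tool_rot']).as_matrix()
    else:
        p=np.array(start[:3]); c,s=np.cos(start[3]),np.sin(start[3]); M=np.array([[-s,c,0],[c,s,0],[0,0,-1]])
        M=np.array([[-s*-1*-1,c,0],[c,s,0],[0,0,-1]])
    cur=np.arctan2(M[1,1],M[0,1]); dy=(yaw-cur+np.pi/2)%np.pi-np.pi/2
    print('cur',p.round(4),'yaw',cur.round(3),'shift cm',(M.T@(np.array([x,y,z])-p)*100).round(2),'twist',round(-dy,3),'j',o['joint_pos'].round(2),'t',o['clock'],'F',o['ft_force'].round(1),'w',round(o['grip_width'],4))
E
python3 -c "
from h import *
to(.4365,.334,.12,.109)"
```

```text
cur [0.221  0.4485 0.2039] yaw 1.113 shift cm [-24.39  -0.75   8.39] twist 1.004 j [1.11 0.24 0.   1.34 0.   1.57] t 0.6 F [-0.6 -0.1  0.2] w 0.0854
```

send_rows(motion="-1 -24.4 -0.8 4 1.0; -1 -24.4 -0.8 4 1.0; -1 -24.4 -0.8 6 1.0; -1 -24.4 -0.8 8.4 1.0; -1 -24.4 -0.8 8.4 1.0")

```text
clock: 1.1
eef_pos: [0.4296, 0.3374, 0.1252]
tool_rot: [0.57, 0.821, 0.001, 0.0]
ft_force: [0.6, 0.6, 0.4]
grip_width: 0.0856
grasp_force: 0.0
```

```bash
python3 -c "
from h import *
to(.4365,.334,.04,.109)"
```

```text
cur [0.4296 0.3374 0.1252] yaw 0.357 shift cm [-0.57  0.51  8.52] twist 0.248 j [ 0.67  0.38 -0.02  1.18  0.    1.88] t 1.1 F [0.6 0.6 0.4] w 0.0856
```

send_rows(motion="-1 0 0 0 0.24; -1 0 0 0 0.24; -1 0 0 0 0.24; -1 0 0 0 0.24")

```text
clock: 1.5
eef_pos: [0.4277, 0.3382, 0.1254]
tool_rot: [0.662, 0.75, 0.0, 0.0]
ft_force: [-0.2, 0.2, 0.8]
grip_width: 0.0851
grasp_force: 0.0
```

```bash
python3 -c "
from h import *
to(.4365,.334,.003,.109)
a=snap('top','t1')
cv2.imwrite('pics/c3.png',cv2.resize(a[180:270,190:330],None,fx=4,fy=4,interpolation=cv2.INTER_CUBIC))"
```

```text
cur [0.4277 0.3382 0.1254] yaw 0.125 shift cm [-0.53  0.82 12.24] twist 0.016 j [ 0.67  0.37 -0.02  1.18 -0.    2.11] t 1.5 F [-0.2  0.2  0.8] w 0.0851
```

View pics/c3.png

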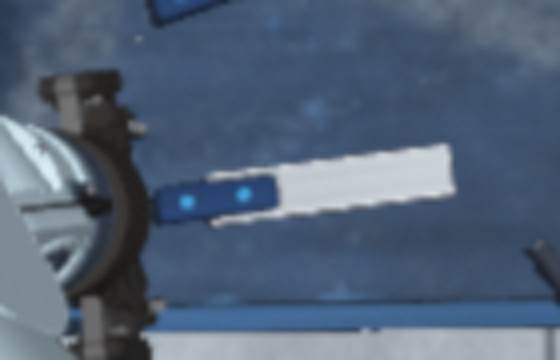

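send_rows(motion="-1 -0.5 0.8 3 0.016; -1 -0.5 0.8 7 0.016; -1 -0.5 0.8 10 0.016; -1 -0.5 0.8 12 0.016; -1 -0.5 0.8 12 0.016")

```text
clock: 2.05
eef_pos: [0.4335, 0.3327, 0.0024]
tool_rot: [0.668, 0.745, -0.003, -0.001]
ft_force: [0.6, -0.0, 0.5]
grip_width: 0.0852
grasp_force: 0.0
```

send_rows(motion="0.5 0 0 0 0; 0.8 0 0 0 0; 1 0 0 0 0; 1 0 0 0 0; 1 0 0 0 0")

```text
clock: 2.55
eef_pos: [0.4366, 0.3345, 0.0061]
tool_rot: [0.668, 0.744, 0.001, 0.0]
ft_force: [-1.2, 0.2, -0.6]
grip_width: 0.0123
grasp_force: 0.0
```

send_rows(motion="1 0 0 0 0; 1 0 0 0 0; 1 0 0 0 0")

```text
clock: 2.85
eef_pos: [0.4362, 0.3341, 0.0053]
tool_rot: [0.668, 0.744, -0.0, -0.0]
ft_force: [-0.7, -0.3, -0.2]
grip_width: 0.0
grasp_force: 0.0
```

```bash
python3 -c "
from h import *
a=snap('top','t2'); b=snap('scene','s2')
A=cv2.resize(a[180:270,190:330],None,fx=4,fy=4,interpolation=cv2.INTER_CUBIC);B=cv2.resize(b[150:250,180:320],None,fx=4,fy=4,interpolation=cv2.INTER_CUBIC)[:200+160]
cv2.imwrite('pics/c4.png',np.hstack([A[:, :400],B[:,:400]])[:,:,::-1])
print(proj('top',[.4365,.334,.003]),proj('scene',[.4365,.334,.003]))"
```

```text
[241.8 230.8] [251.5 210.1]
```

View pics/c4.png

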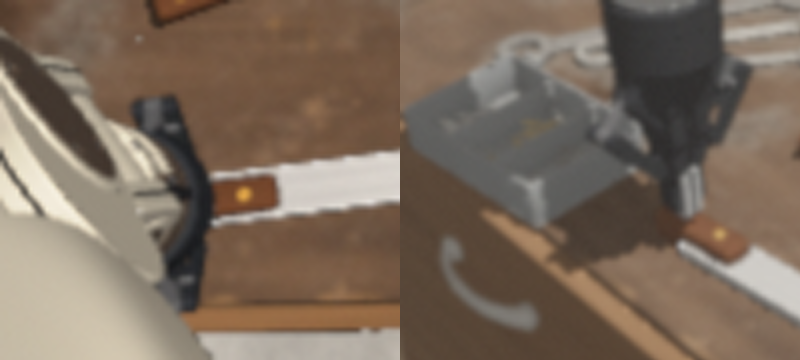

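```bash
python3 -c "
import cv2,numpy as np
f=lambda n:cv2.resize(cv2.imread('pics/%s.png'%n)[185:240,235:285],None,fx=8,fy=8,interpolation=cv2.INTER_CUBIC)
cv2.imwrite('pics/c5.png',np.hstack([f('scene0'),f('s2')[:,:,::-1] if 0 else f('s2')]))
from h import *
for z in (.003,.022,.04): print(z,(proj('scene',[.4365,.334,z])-[235,185])*8+[400,0])
"
```

```text
0.003 [532.  200.8]
0.022 [526.4 156.8]
0.04 [521.6 114.4]
```

View pics/c5.png

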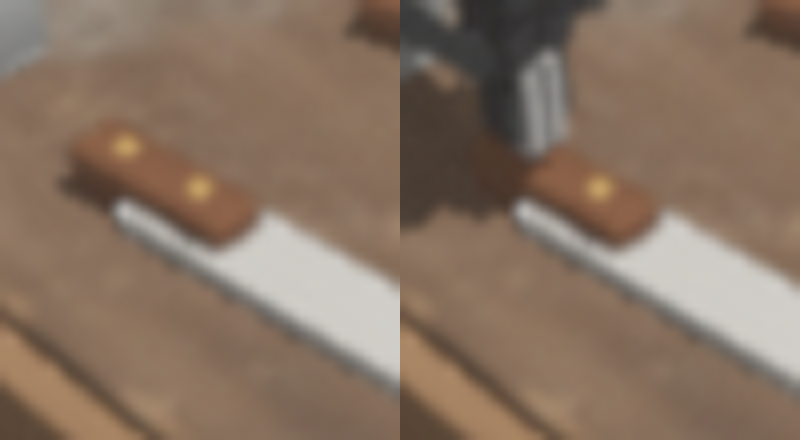

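send_rows(motion="1 0 0 -3 0; 1 0 0 -5 0; 1 0 0 -5 0; 1 0 0 -5 0")

```text
clock: 3.35
eef_pos: [0.4364, 0.3343, 0.0554]
tool_rot: [0.668, 0.744, 0.0, 0.0]
ft_force: [-0.1, -0.3, -0.8]
grip_width: 0.0
grasp_force: 0.0
```

```bash
python3 -c "
from h import *
o=bot.get_obs(); p=o['eef_pos'];print(p,o['grip_width'])
b=snap('scene','s3')[:,:,::-1].copy(); a=snap('top','t3')
q=proj('scene',p);print(q,proj('top',p))
A=cv2.resize(b[150:225,225:285],None,fx=8,fy=8,interpolation=cv2.INTER_CUBIC)
u=((q-[225,150])*8).astype(int);cv2.circle(A,tuple(map(int,u)),4,(0,0,255),-1)
cv2.imwrite('pics/c6.png',A)
"
```

```text
[0.43637129 0.33429171 0.05536197] 4.175759018601991e-05
[249.6 194.6] [237.1 230.4]
```

View pics/c6.png

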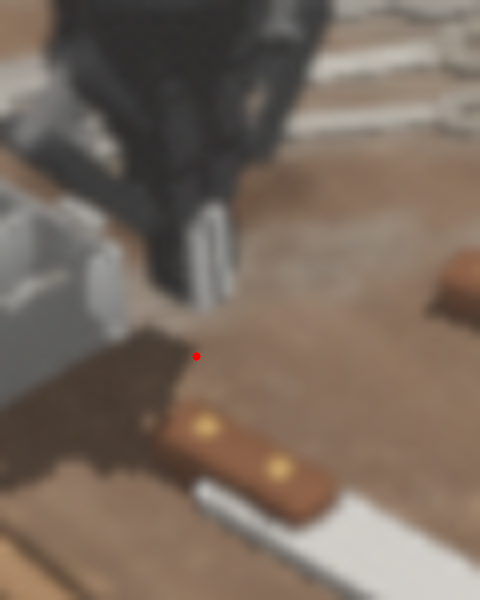

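send_rows(motion="1 0 0 3 0; 1 0 0 5 0; 1 0 0 5 0; 1 0 0 5.1 0; 1 0 0 5.2 0")

```text
clock: 3.95
eef_pos: [0.4367, 0.3346, 0.0039]
tool_rot: [0.668, 0.744, 0.001, 0.0]
ft_force: [0.6, 0.1, 0.0]
grip_width: -0.0001
grasp_force: 0.0
```

send_rows(motion="1 0 0 0.1 0; 1 0 0 0.2 0; 1 0 0 0.2 0")

```text
clock: 4.25
eef_pos: [0.4365, 0.3344, 0.0018]
tool_rot: [0.668, 0.744, 0.0, 0.0]
ft_force: [0.4, -1.0, 0.5]
grip_width: 0.0004
grasp_force: 0.0
```

send_rows(motion="1 0 0 0.1 0; 1 0 0 0.2 0; 1 0 0 0.2 0")

```text
clock: 4.55
eef_pos: [0.4361, 0.3341, -0.0008]
tool_rot: [0.668, 0.744, -0.0, -0.0]
ft_force: [-0.1, 1.1, -1.8]
grip_width: -0.0001
grasp_force: 0.0
```

send_rows(motion="1 0 0 0.1 0; 1 0 0 0.2 0; 1 0 0 0.2 0")

```text
clock: 4.85
eef_pos: [0.436, 0.334, -0.0029]
tool_rot: [0.668, 0.744, -0.0, -0.0]
ft_force: [-0.3, -0.9, -0.1]
grip_width: 0.0004
grasp_force: 0.0
```

send_rows(motion="1 0 0 0.1 0; 1 0 0 0.1 0")

```text
clock: 5.05
eef_pos: [0.4361, 0.3341, -0.0038]
tool_rot: [0.668, 0.744, -0.0, -0.0]
ft_force: [-0.4, 0.9, -0.2]
grip_width: -0.0
grasp_force: 0.0
```

send_rows(motion="1 0 0 0.1 0; 1 0 0 0.1 0")

```text
clock: 5.25
eef_pos: [0.4361, 0.3341, -0.0048]
tool_rot: [0.668, 0.744, -0.0, -0.0]
ft_force: [-0.3, -0.2, 0.3]
grip_width: -0.0
grasp_force: 0.0
```

```bash
python3 -c "
from h import *
for z in (.125,.17,.2,.225,.25): print('t1',z,proj('top',[.4277,.3382,z]), 't2',z-.12,proj('top',[.4365,.334,z-.12]),proj('scene',[.4365,.334,z-.12]))
d=cv2.absdiff(cv2.imread('pics/s3.png'),cv2.imread('pics/scene0.png')).sum(2)
snap('scene','s4'); snap('top','t4')
d=cv2.imread('pics/s4.png')[150:240,225:290]; e=cv2.imread('pics/t4.png')[185:275,205:270]
cv2.imwrite('pics/c7.png',cv2.resize(np.hstack([d,e]),None,fx=6,fy=6,interpolation=cv2.INTER_CUBIC))
"
```

```text
t1 0.125 [228.4 233.7] t2 0.0050000000000000044 [241.6 230.8] [251.4 209.5]
t1 0.17 [223.2 233.4] t2 0.05000000000000002 [237.7 230.4] [249.8 196.3]
t1 0.2 [219.4 233.2] t2 0.08000000000000002 [234.9 230.1] [248.8 187.1]
t1 0.225 [216.  233.1] t2 0.10500000000000001 [232.4 229.9] [247.9 179.3]
t1 0.25 [212.4 232.9] t2 0.13 [229.8 229.6] [246.9 171.2]
```

View pics/c7.png

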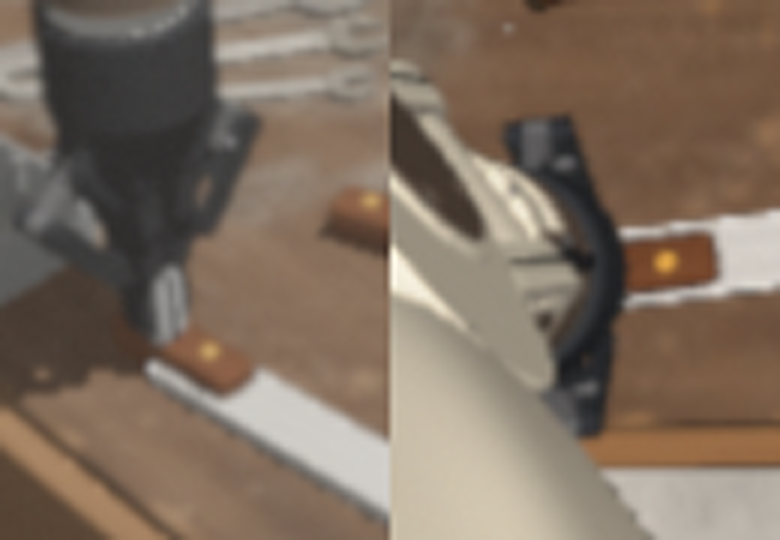

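send_rows(motion="1 0 0 0.1 0; 1 0 0 0.1 0")

```text
clock: 5.55
eef_pos: [0.4363, 0.3343, -0.0053]
tool_rot: [0.668, 0.744, 0.0, 0.0]
ft_force: [-0.4, -0.5, 3.0]
grip_width: -0.0001
grasp_force: 1.4
```

send_rows(motion="1 0 0 0.1 0; 1 0 0 0.1 0")

```text
clock: 5.75
eef_pos: [0.4364, 0.3343, -0.0053]
tool_rot: [0.668, 0.744, 0.0, 0.0]
ft_force: [-1.8, -2.0, 9.8]
grip_width: 0.0001
grasp_force: 4.8
```

send_rows(motion="1 0 0 0.1 0; 1 0 0 0.1 0")

```text
clock: 5.95
eef_pos: [0.4364, 0.3343, -0.0054]
tool_rot: [0.668, 0.744, 0.001, 0.0]
ft_force: [-4.2, -3.8, 15.1]
grip_width: 0.0003
grasp_force: 7.8
```

send_rows(motion="1 0 0 0.1 0; 1 0 0 0.1 0")

```text
clock: 6.15
eef_pos: [0.4365, 0.3343, -0.0054]
tool_rot: [0.668, 0.744, 0.001, 0.0]
ft_force: [-4.7, -4.6, 21.5]
grip_width: 0.0001
grasp_force: 10.9
```

send_rows(motion="1 0 0 -4 0; -1 0 0 -4 0; -1 0 0 -4 0; -1 0 0 -4 0; -1 0 0 -4 0")

```text
clock: 6.65
eef_pos: [0.4353, 0.3335, 0.03]
tool_rot: [0.668, 0.744, -0.001, -0.0]
ft_force: [0.1, 0.8, 1.0]
grip_width: 0.0577
grasp_force: 0.0
```

send_rows(motion="-1 0 0 0 0; -1 0 0 0 0; -1 0 0 3 0; -1 0 0 5 0; -1 0 0 5 0")

```text
clock: 7.15
eef_pos: [0.4336, 0.3322, -0.0218]
tool_rot: [0.668, 0.744, -0.003, -0.001]
ft_force: [-1.0, 0.1, -0.5]
grip_width: 0.0853
grasp_force: 0.0
```

send_rows(motion="-1 0 0 0.3 0; -1 0 0 0.5 0; -1 0 0 0.5 0")

```text
clock: 7.45
eef_pos: [0.4368, 0.3347, -0.0229]
tool_rot: [0.668, 0.744, 0.001, 0.0]
ft_force: [0.1, 0.5, 0.2]
grip_width: 0.0853
grasp_force: 0.0
```

send_rows(motion="0.2 0 0 0 0; 0.4 0 0 0 0; 0.6 0 0 0 0; 1 0 0 0 0; 1 0 0 0 0")

```text
clock: 7.95
eef_pos: [0.4372, 0.3347, -0.0226]
tool_rot: [0.668, 0.744, 0.001, 0.0]
ft_force: [0.4, -0.5, 4.3]
grip_width: 0.0279
grasp_force: 58.8
```

send_rows(motion="1 0 0 0 0; 1 0 0 0 0; 1 0 0 0 0; 1 0 0 0 0")

```text
clock: 8.35
eef_pos: [0.4372, 0.3347, -0.0226]
tool_rot: [0.668, 0.744, 0.001, 0.0]
ft_force: [0.2, 0.5, 6.2]
grip_width: 0.0277
grasp_force: 58.7
```

send_rows(motion="1 0 0 -3 0; 1 0 0 -6 0; 1 0 0 -10 0; 1 0 0 -13 0; 1 0 0 -13 0")

```text
clock: 8.85
eef_pos: [0.4386, 0.3362, 0.1106]
tool_rot: [0.668, 0.744, 0.004, 0.001]
ft_force: [0.2, -0.1, -1.5]
grip_width: 0.0279
grasp_force: 60.6
```

```bash
python3 -c "
from h import *
snap('top','t5')
to(.5224,.0856,.105,-.057)"
```

```text
cur [0.4373 0.3351 0.1079] yaw 0.107 shift cm [-25.72   5.8    0.25] twist 0.164 j [ 0.65  0.4  -0.03  1.14  0.    2.12] t 8.9 F [ 0.8 -1.1 -3.6] w 0.0279
```

send_rows(motion="1 -4 1 0 0.04; 1 -9 2 0 0.08; 1 -14 3.5 0 0.12; 1 -19 4.6 0 0.16; 1 -22.5 5.3 0 0.164")

```text
clock: 9.4
eef_pos: [0.5114, 0.1133, 0.1034]
tool_rot: [0.728, 0.686, -0.002, -0.001]
ft_force: [1.1, 0.7, -2.5]
grip_width: 0.0279
grasp_force: 60.0
```

send_rows(motion="1 -2 0 0 0; 1 -3 0 0 0; 1 -3 0 0 0; 1 -3 0 0 0; 1 -3 0 0 0")

```text
clock: 9.9
eef_pos: [0.5108, 0.0875, 0.1059]
tool_rot: [0.726, 0.687, -0.0, -0.0]
ft_force: [0.4, -0.4, -2.8]
grip_width: 0.0278
grasp_force: 60.0
```

```bash
python3 -c "
from h import *
to(.5224,.0856,.04,-.057)
a=snap('top','t6'); to(.5224,.0856,.04,-.057)
crop=a[150:250,300:480]
cv2.imwrite('pics/c8.png',cv2.resize(np.ascontiguousarray(crop[:,:,::-1]),None,fx=4.4,fy=4.4,interpolation=cv2.INTER_CUBIC))
"
```

```text
cur [0.5108 0.0875 0.1059] yaw -0.055 shift cm [-0.13  1.17  6.59] twist 0.002 j [ 0.17  0.34 -0.12  1.11  0.    1.8 ] t 9.9 F [ 0.4 -0.4 -2.8] w 0.0278
cur [0.511  0.0875 0.1061] yaw -0.055 shift cm [-0.13  1.15  6.61] twist 0.002 j [ 0.17  0.34 -0.12  1.11  0.    1.79] t 9.95 F [-0.9 -0.2 -2.8] w 0.0279
```

View pics/c8.png

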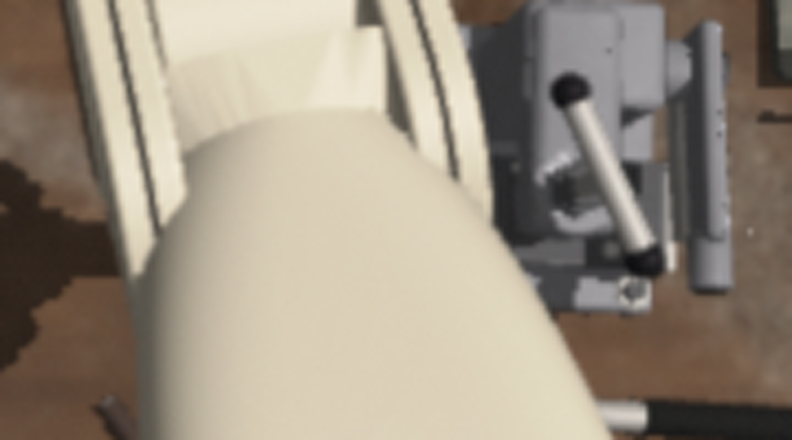

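send_rows(motion="1 -0.1 1.2 0 0; 1 -0.1 1.2 3 0; 1 -0.1 1.2 5.5 0; 1 -0.1 1.2 6.8 0; 1 -0.1 1.2 6.8 0")

```text
clock: 10.45
eef_pos: [0.5213, 0.0853, 0.0363]
tool_rot: [0.726, 0.687, -0.002, -0.001]
ft_force: [-0.2, -0.5, -2.2]
grip_width: 0.0279
grasp_force: 61.5
```

```bash
cat > seg.py <<'E'
from h import *
import sys
def blade(name,zt):
    a=snap('scene',name).astype(int); b=cv2.imread('pics/scene0.png')[:,:,::-1].astype(int)
    m=((a.min(2)>150)&(a.max(2)-a.min(2)<40)&(np.abs(a-b).sum(2)>60)).astype(np.uint8); m[:, :290]=0; m[:200]=0; m[310:]=0; m[:,450:]=0
    n,l,st,ce=cv2.connectedComponentsWithStats(m)
    for i in np.argsort(-st[1:,4])[:3]+1:
        pts=np.argwhere(l==i)[:,::-1].astype(np.float32)
        print(st[i],ce[i].round(1))
        if st[i][4]>25:
            box=cv2.boxPoints(cv2.minAreaRect(pts)); 
            for p in box: print('  ',p.round(1),at_z('scene',*p,zt))
E
python3 -c "
from seg import *
o=bot.get_obs();print(o['eef_pos'],o['ft_force'])
z=o['eef_pos'][2]+.0226+.01
blade('s6',z)
p=o['eef_pos'];u=np.array([.057,.998])
for d in (.16,):
  for s in (-.016,.016): q=p[:2]-d*u+s*np.array([1,-.057]); print('expected tip corner',q,proj('scene',[*q,z]))
"
```

```text
[0.52133709 0.08525881 0.03633493] [-0.18168149 -0.50803538 -2.18121144]
[338 226  39  26 331] [362.2 238.4]
   [337.6 226.5] [0.5024 0.0694 0.0689]
   [344.3 217.5] [0.5383 0.0823 0.0689]
   [378.4 242.7] [ 0.5296 -0.035   0.0689]
   [371.7 251.7] [ 0.4962 -0.0443  0.0689]
[379 247   7   7  28] [382.  249.6]
   [378. 251.] [ 0.5082 -0.0524  0.0689]
   [383. 246.] [ 0.5288 -0.0495  0.0689]
   [385.5 248.5] [ 0.5266 -0.0587  0.0689]
   [380.5 253.5] [ 0.5061 -0.0616  0.0689]
expected tip corner [ 0.49621709 -0.07350919] [381.7 258.4]
expected tip corner [ 0.52821709 -0.07533319] [391.7 251.8]
```

send_rows(motion="1 0 0 0.5 0; 1 0 0 0.9 0; 1 0 0 0.9 0; 1 0 0 0.9 0")

```text
clock: 10.9
eef_pos: [0.5236, 0.0846, 0.0298]
tool_rot: [0.727, 0.687, 0.0, 0.0]
ft_force: [0.3, -0.4, -1.0]
grip_width: 0.0278
grasp_force: 61.7
```

send_rows(motion="1 0 0 0.1 0; 1 0 0 0.1 0; 1 0 0 0.1 0")

```text
clock: 11.2
eef_pos: [0.5234, 0.0844, 0.0285]
tool_rot: [0.727, 0.687, 0.0, 0.0]
ft_force: [0.4, 0.9, -1.0]
grip_width: 0.0274
grasp_force: 61.8
```

send_rows(motion="1 0 0 0.1 0; 1 0 0 0.1 0; 1 0 0 0.1 0")

```text
clock: 11.5
eef_pos: [0.5234, 0.0845, 0.0275]
tool_rot: [0.727, 0.687, 0.0, 0.0]
ft_force: [0.4, 0.6, 0.0]
grip_width: 0.0279
grasp_force: 62.0
```

send_rows(motion="1 0 0 0.1 0; 1 0 0 0.1 0; 1 0 0 0.1 0")

```text
clock: 11.8
eef_pos: [0.5235, 0.0847, 0.0268]
tool_rot: [0.727, 0.687, 0.0, 0.0]
ft_force: [-0.4, 1.7, 2.8]
grip_width: 0.0279
grasp_force: 62.8
```

```bash
python3 -c "
from h import *
o=bot.get_obs();print(o['ft_force'],o['ft_torque'])
to(.5175,-.001,.027,-.057)"
```

```text
[-0.37347051  1.68420077  2.78652552] [ 0.18228778  0.06573153 -0.04228297]
cur [0.5235 0.0847 0.0268] yaw -0.057 shift cm [-8.59 -0.11 -0.03] twist 0.0 j [ 0.16  0.44 -0.2   0.93  0.    1.79] t 11.8 F [-0.4  1.7  2.8] w 0.0279
```

send_rows(motion="1 -1 0 0 0; 1 -2 0 0 0; 1 -3 -0.1 0 0; 1 -3.5 -0.1 0 0; 1 -3.5 -0.1 0 0")

```text
clock: 12.3
eef_pos: [0.5214, 0.0498, 0.0274]
tool_rot: [0.727, 0.687, 0.002, 0.0]
ft_force: [-0.1, 2.1, 6.1]
grip_width: 0.0273
grasp_force: 63.2
```

send_rows(motion="1 -0.5 0 0 0; 1 -1 0 0 0; 1 -1.5 0 0 0; 1 -2 0 0 0; 1 -2 0 0 0")

```text
clock: 12.8
eef_pos: [0.5204, 0.0302, 0.0274]
tool_rot: [0.727, 0.687, 0.002, 0.0]
ft_force: [0.7, 3.3, 6.3]
grip_width: 0.0278
grasp_force: 63.3
```

send_rows(motion="1 -0.7 0 0 0; 1 -1.4 0 0 0; 1 -2.1 0 0 0; 1 -2.8 0 0 0; 1 -2.8 0 0 0")

```text
clock: 13.3
eef_pos: [0.5187, 0.0019, 0.0274]
tool_rot: [0.727, 0.687, 0.002, 0.0]
ft_force: [0.7, 2.6, 5.6]
grip_width: 0.0278
grasp_force: 63.3
```

```bash
python3 -c "
from seg import *
o=bot.get_obs();p=o['eef_pos'];print(p,o['ft_force'],o['ft_torque'])
blade('s7',.06)
for c in ['scene','top']:
    vision.camera(c); print([(np.round(b['rect'],1).tolist(),round(b['conf'],2)) for b in boxes_of(c,'gauge_thick_tip')[:3]])
u=np.array([.057,.998])
for y in (-.03,-.04,-.05,-.06):
  print(y,[proj('scene',[*(np.array([.511,-.114])+y*u+s*np.array([1,-.057])),.06]).tolist() for s in (-.016,.016)])
"
```

```text
[0.51872208 0.00188487 0.02738953] [0.70498293 2.63234901 5.61807571] [ 0.47526331 -0.05046135  0.07574976]
[402 267  14  12 100] [408.9 272.2]
   [401.5 273.7] [ 0.499  -0.1281  0.06  ]
   [407.8 264.2] [ 0.5314 -0.1197  0.06  ]
   [416.4 269.9] [ 0.5311 -0.1434  0.06  ]
   [410.1 279.4] [ 0.499  -0.1511  0.06  ]
[380 248   6   6  21] [382.3 250.1]
[362 246  10   7  15] [366.9 248.9]
[([387.9, 258.9, 55.7, 49.5], 0.92)]
[]
-0.03 [[405.4, 278.7], [415.3, 271.6]]
-0.04 [[408.9, 281.4], [418.9, 274.2]]
-0.05 [[412.5, 284.1], [422.5, 276.8]]
-0.06 [[416.2, 286.8], [426.1, 279.4]]
```

send_rows(motion="1 -0.6 0 0 0; 1 -0.6 0 0 0; 0 -0.6 0 0 0; 0 -0.6 0 0 0; 0 -0.6 0 0 0")

```text
clock: 14.05
eef_pos: [0.5164, -0.0047, 0.0258]
tool_rot: [0.727, 0.687, -0.001, -0.0]
ft_force: [-1.0, -0.1, -0.4]
grip_width: 0.0429
grasp_force: 0.0
```

send_rows(motion="0 0 0 0 0; 0 0 0 -2 0; 0 0 0 -6 0; 0 0 0 -11 0; 0 0 0 -16 0")

```text
clock: 14.55
eef_pos: [0.5162, -0.0044, 0.1873]
tool_rot: [0.727, 0.687, -0.001, -0.001]
ft_force: [0.8, 0.3, -0.4]
grip_width: 0.0427
grasp_force: 0.0
```

```bash
python3 -c "
from seg import *
blade('s8',.06)
to(.511,-.1135,.22,.346+np.pi/2)
"
```

```text
[402 267  14  13 107] [408.7 272.3]
   [400.8 274. ] [ 0.497  -0.1277  0.06  ]
   [406.7 263.8] [ 0.5306 -0.1172  0.06  ]
   [416.  269.2] [ 0.5324 -0.1415  0.06  ]
   [410.2 279.4] [ 0.4992 -0.1513  0.06  ]
[362 246  10   7  20] [366.8 249.1]
[383 249   3   2   5] [384.2 249.6]
cur [ 0.5212 -0.0045  0.197 ] yaw -0.057 shift cm [-10.94  -0.37  -2.31] twist 1.168 j [-0.01  0.27  0.03  1.31 -0.    1.62] t 14.6 F [ 2.9 -0.1  5. ] w 0.0426
```

send_rows(motion="0 0 0 -1.5 -0.15; 0 -3 -0.1 -1.5 -0.3; 0 -6 -0.2 -1.5 -0.45; 0 -9 -0.3 -1.5 -0.6; 0 -10.9 -0.4 -1.5 -0.75")

```text
clock: 15.1
eef_pos: [0.5064, -0.1147, 0.2009]
tool_rot: [0.423, 0.906, -0.0, -0.0]
ft_force: [0.6, -0.1, 0.4]
grip_width: 0.0426
grasp_force: 0.0
```

send_rows(motion="0 0 0 0 -0.15; 0 0 0 0 -0.3; 0 0 0 0 -0.45; 0 0 0 0 -0.6; 0 0 0 0 -0.75")

```text
clock: 15.6
eef_pos: [0.5066, -0.1131, 0.2008]
tool_rot: [0.061, 0.998, -0.0, -0.0]
ft_force: [-0.4, 1.4, -0.3]
grip_width: 0.0428
grasp_force: 0.0
```

send_rows(motion="0 0 0 0 -0.15; 0 0 0 0 -0.3; 0 0 0 0 -0.45; 0 0 0 0 -0.45; 0 0 0 0 -0.45")

```text
clock: 16.1
eef_pos: [0.5067, -0.1129, 0.2009]
tool_rot: [-0.159, 0.987, 0.0, -0.0]
ft_force: [-0.2, -0.6, 0.5]
grip_width: 0.0428
grasp_force: 0.0
```

```bash
python3 -c "
from h import *
to(.511,-.1135,.149,.346+np.pi/2)
"
```

```text
cur [ 0.5067 -0.1129  0.2009] yaw 1.89 shift cm [-0.4  -0.19  5.19] twist -0.027 j [-0.22  0.28  0.05  1.34 -0.   -0.54] t 16.1 F [-0.2 -0.6  0.5] w 0.0428
```

send_rows(motion="0 -0.4 -0.2 0 -0.03; 0 -0.4 -0.2 2 -0.03; 0 -0.4 -0.2 4 -0.03; 0 -0.4 -0.2 5.1 -0.03; 0 -0.4 -0.2 5.1 -0.03")

```text
clock: 16.6
eef_pos: [0.5101, -0.1133, 0.1485]
tool_rot: [-0.175, 0.985, 0.001, -0.002]
ft_force: [-0.3, 0.5, 0.2]
grip_width: 0.0428
grasp_force: 0.0
```

send_rows(motion="0.3 0 0 0 0; 0.4 0 0 0 0; 0.5 0 0 0 0; 0.5 0 0 0 0; 0.5 0 0 0 0")

```text
clock: 17.1
eef_pos: [0.5115, -0.1136, 0.1507]
tool_rot: [-0.175, 0.985, -0.0, 0.0]
ft_force: [0.6, 0.2, -0.7]
grip_width: 0.0214
grasp_force: 0.0
```

send_rows(motion="0.6 0 0 0 0; 0.7 0 0 0 0; 0.8 0 0 0 0; 0.8 0 0 0 0; 0.8 0 0 0 0")

```text
clock: 17.6
eef_pos: [0.5111, -0.1127, 0.1506]
tool_rot: [-0.175, 0.984, 0.001, 0.0]
ft_force: [-1.8, 4.9, 5.7]
grip_width: 0.0119
grasp_force: 58.5
```

```bash
python3 -c "
from h import *
o=bot.get_obs();print(o['grasp_force'],o['ft_torque'])
to(.511,-.1135,.149,.346+np.pi/2)
"
```

```text
58.510472774505615 [0.94071174 0.55431174 0.05264407]
cur [ 0.5111 -0.1127  0.1506] yaw 1.924 shift cm [ 0.03 -0.07  0.16] twist 0.007 j [-0.22  0.32 -0.03  1.22  0.   -0.57] t 17.6 F [-1.8  4.9  5.7] w 0.0119
```

send_rows(motion="0.8 0 0 0 0.1; 0.8 0 0 0 0.2; 0.8 0 0 0 0.3; 0.8 0 0 0 0.3")

```text
clock: 18.0
eef_pos: [0.511, -0.1124, 0.1506]
tool_rot: [-0.026, 1.0, 0.001, -0.0]
ft_force: [-2.2, 5.9, 6.1]
grip_width: 0.0117
grasp_force: 58.5
```

```bash
python3 -c "
from h import *
o=bot.get_obs();print(o['grasp_force'],o['ft_torque'],o['tau'])
to(.511,-.1135,.149,.346+np.pi/2)
"
```

```text
58.540098667144775 [ 1.17837557  0.54737096 -0.02452707] [ -2.64482975 -37.38064885  24.51705158  -1.54300611  -1.49549324
   0.29882929]
cur [ 0.511  -0.1124  0.1506] yaw 1.622 shift cm [ 0.   -0.11  0.16] twist -0.295 j [-0.22  0.32 -0.03  1.22  0.   -0.27] t 18.0 F [-2.2  5.9  6.1] w 0.0117
```

send_rows(motion="0.8 0 0 0 0.14; 0.8 0 0 0 0.28; 0.8 0 0 0 0.42; 0.8 0 0 0 0.56; 0.8 0 0 0 0.7")

```text
clock: 18.5
eef_pos: [0.5113, -0.1114, 0.1507]
tool_rot: [0.32, 0.947, 0.002, -0.0]
ft_force: [-1.9, 8.2, 5.7]
grip_width: 0.0122
grasp_force: 58.6
```

send_rows(motion="0.8 0 0 0 0.12; 0.8 0 0 0 0.24; 0.8 0 0 0 0.36; 0.8 0 0 0 0.48; 0.8 0 0 0 0.6")

```text
clock: 19.0
eef_pos: [0.5119, -0.1109, 0.1506]
tool_rot: [0.585, 0.811, 0.002, -0.001]
ft_force: [-0.2, 10.1, 2.9]
grip_width: 0.0123
grasp_force: 58.5
```

send_rows(motion="0.8 0 0 0 0.1; 0.8 0 0 0 0.2; 0.8 0 0 0 0.32; 0.8 0 0 0 0.32; 0.8 0 0 0 0.32")

```text
clock: 19.5
eef_pos: [0.5123, -0.1109, 0.1506]
tool_rot: [0.705, 0.709, 0.003, -0.001]
ft_force: [0.7, 9.1, 3.0]
grip_width: 0.012
grasp_force: 58.4
```

send_rows(motion="0.4 0 0 0 0; 0 0 0 0 0; 0 0 0 0 0; 0 0 0 0 0; 0 0 0 0 0")

```text
clock: 20.0
eef_pos: [0.5112, -0.114, 0.1502]
tool_rot: [0.706, 0.708, -0.0, 0.0]
ft_force: [0.2, -0.4, -0.1]
grip_width: 0.0426
grasp_force: 0.0
```

```bash
python3 -c "
from h import *
to(.5165,-.0055,.18,-.057)
"
```

```text
cur [ 0.5112 -0.114   0.1502] yaw 0.002 shift cm [10.84  0.55 -2.99] twist 0.059 j [-0.22  0.32 -0.03  1.22 -0.    1.35] t 20.0 F [ 0.2 -0.4 -0.1] w 0.0426
```

send_rows(motion="0 0 0 -3 0; 0 0 0 -7 0; 0 2 0 -8 0; 0 6 0.3 -8 0.06; 0 10.8 0.55 -8 0.06")

```text
clock: 20.5
eef_pos: [0.5172, -0.0059, 0.2312]
tool_rot: [0.729, 0.685, 0.001, 0.001]
ft_force: [1.0, 0.3, -0.1]
grip_width: 0.0424
grasp_force: 0.0
```

send_rows(motion="0 2 0 0 0; 0 2 0 0 0; 0 2 0 0 0")

```text
clock: 20.8
eef_pos: [0.5176, 0.0144, 0.2302]
tool_rot: [0.727, 0.687, -0.0, 0.0]
ft_force: [-0.5, 0.1, -0.3]
grip_width: 0.0428
grasp_force: 0.0
```

```bash
python3 -c "
from h import *
to(.5165,-.0055,.027,-.057)
a=snap('top','t9').astype(int); s=snap('scene','s9')
for c in ('top','scene'): 
    vision.camera(c); print(c,[(np.round(b['rect'],1).tolist(),round(b['conf'],2)) for b in boxes_of(c,'t_handle')[:2]])
# light bar pixels + orientation
m=((a.min(2)>150)).astype(np.uint8); m[:150]=0;m[230:]=0;m[:,:390]=0;m[:,480:]=0
n,l,st,ce=cv2.connectedComponentsWithStats(m)
for i in np.argsort(-st[1:,4])[:5]+1: print(st[i],ce[i].round(1), np.round(cv2.minAreaRect(np.argwhere(l==i)[:,::-1].astype(np.float32)),1) if 0 else cv2.minAreaRect(np.argwhere(l==i)[:,::-1].astype(np.float32)))
for y in (-.166,-.061): print(proj('top',[.511,y,.195]),proj('scene',[.511,y,.195]))
"
```

```text
cur [0.5176 0.0144 0.2302] yaw -0.056 shift cm [-1.98  0.   20.33] twist 0.001 j [ 0.03  0.27  0.11  1.41 -0.    1.66] t 20.8 F [-0.5  0.1 -0.3] w 0.0428
top []
scene [([409.7, 222.3, 45.8, 36.3], 0.94)]
[ 430  150   50   80 3416] [457.5 188.8] ((454.5, 189.5), (79.0, 49.0), 90.0)
[417 150  10  48 391] [421.7 171.8] ((421.5, 173.5), (47.0, 9.0), 90.0)
[398 214   7   3  15] [400.9 215.3] ((401.0, 215.0), (6.0, 2.0), 0.0)
[393 216   1   1   1] [393. 216.] ((393.0, 216.0), (0.0, 0.0), 0.0)
[464.4 188.5] [428.3 231.9]
[413.  189.5] [386.6 207.7]
```

send_rows(motion="-0.2 -2 0 4 0; -0.2 -2 0 8 0; -0.2 -2 0 12 0; -0.2 -2 0 16 0; -0.2 -2 0 19 0")

```text
clock: 21.6
eef_pos: [0.5151, -0.0063, 0.0379]
tool_rot: [0.727, 0.686, -0.001, -0.001]
ft_force: [0.8, 0.3, -0.7]
grip_width: 0.0512
grasp_force: 0.0
```

send_rows(motion="-0.2 0 0 0.8 0; -0.2 0 0 1.3 0; -0.2 0 0 1.3 0; -0.2 0 0 1.3 0")

```text
clock: 22.0
eef_pos: [0.5181, -0.0056, 0.029]
tool_rot: [0.727, 0.687, 0.001, 0.001]
ft_force: [-0.0, 0.7, 0.2]
grip_width: 0.0511
grasp_force: 0.0
```

send_rows(motion="0.2 0 0 0 0; 0.5 0 0 0 0; 1 0 0 0 0; 1 0 0 0 0; 1 0 0 0 0")

```text
clock: 22.5
eef_pos: [0.518, -0.0056, 0.0293]
tool_rot: [0.727, 0.687, 0.001, 0.001]
ft_force: [-0.8, 0.6, 5.8]
grip_width: 0.0271
grasp_force: 58.7
```

send_rows(motion="1 0.5 0 0 0; 1 1.2 0 0 0; 1 2 0 0 0; 1 3 0 0 0; 1 4 0 0 0")

```text
clock: 23.0
eef_pos: [0.5204, 0.0307, 0.0293]
tool_rot: [0.728, 0.686, -0.001, 0.004]
ft_force: [0.2, -10.2, 5.1]
grip_width: 0.0271
grasp_force: 58.7
```

send_rows(motion="1 1.5 0 0 0; 1 3 0 0 0; 1 5 0 0 0; 1 7 0 0 0; 1 8 0 0 0")

```text
clock: 23.5
eef_pos: [0.524, 0.1153, 0.0282]
tool_rot: [0.727, 0.687, 0.001, 0.001]
ft_force: [0.4, -1.8, -0.7]
grip_width: 0.0272
grasp_force: 59.0
```

```bash
python3 -c "
from h import *
to(.45,.31,.1,.05)
vision.camera('scene'); print([(np.round(b['rect'],1).tolist(),round(b['conf'],2)) for b in boxes_of('scene','t_handle')[:2]+boxes_of('scene','gauge_thick_grip')[:2]])
"
```

```text
cur [0.524  0.1153 0.0282] yaw -0.056 shift cm [19.03 -8.47 -7.19] twist -0.106 j [ 0.22  0.45 -0.18  0.94 -0.    1.84] t 23.5 F [ 0.4 -1.8 -0.7] w 0.0272
[([410.4, 223.9, 45.8, 35.1], 0.92), ([354.6, 234.5, 56.2, 43.0], 0.74)]
```

send_rows(motion="1 0 0 -4 0; 1 0.5 0 -7.2 0; 1 5 -2 -7.2 -0.03; 1 9.5 -4.5 -7.2 -0.07; 1 14 -6.5 -7.2 -0.1")

```text
clock: 24.15
eef_pos: [0.4655, 0.2567, 0.0991]
tool_rot: [0.692, 0.722, -0.001, -0.0]
ft_force: [0.7, 0.1, -2.9]
grip_width: 0.0261
grasp_force: 59.0
```

send_rows(motion="1 3 -1.2 0 0; 1 5 -2 0 0; 1 5 -2 0 0; 1 5 -2 0 0")

```text
clock: 24.55
eef_pos: [0.4441, 0.3055, 0.0987]
tool_rot: [0.692, 0.722, -0.001, 0.0]
ft_force: [-0.1, -0.4, -2.8]
grip_width: 0.0241
grasp_force: 58.8
```

```bash
python3 -c "
from h import *
to(.45,.31,-.018,.05)
"
```

```text
cur [0.4441 0.3055 0.0987] yaw 0.043 shift cm [ 0.44  0.62 11.67] twist -0.007 j [ 0.6   0.39 -0.08  1.11 -0.    2.13] t 24.55 F [-0.1 -0.4 -2.8] w 0.0241
```

send_rows(motion="1 0 0.6 3 0; 1 0 0.6 6 0; 1 0 0.6 9 0; 1 0 0.6 10.5 0; 1 0 0.6 11 0")

```text
clock: 25.05
eef_pos: [0.4497, 0.3036, -0.0129]
tool_rot: [0.693, 0.721, -0.002, -0.0]
ft_force: [0.2, -1.6, -1.4]
grip_width: 0.0244
grasp_force: 87.2
```

send_rows(motion="1 0 0 0.3 0; 1 0 0 0.5 0; 1 0 0 0.5 0")

```text
clock: 25.35
eef_pos: [0.4512, 0.3063, -0.015]
tool_rot: [0.692, 0.722, 0.001, 0.0]
ft_force: [-0.9, -0.3, -1.3]
grip_width: 0.0245
grasp_force: 89.8
```

send_rows(motion="1 0 0 0.2 0; 1 0 0 0.3 0; 1 0 0 0.3 0")

```text
clock: 25.65
eef_pos: [0.4508, 0.3068, -0.0184]
tool_rot: [0.692, 0.722, 0.0, 0.0]
ft_force: [0.3, 0.6, -1.8]
grip_width: 0.0245
grasp_force: 90.3
```

send_rows(motion="1 0 0 0.1 0; 1 0 0 0.2 0; 1 0 0 0.2 0")

```text
clock: 25.95
eef_pos: [0.4507, 0.3069, -0.0202]
tool_rot: [0.692, 0.722, 0.001, -0.0]
ft_force: [-0.9, 0.0, 2.2]
grip_width: 0.0244
grasp_force: 91.5
```

send_rows(motion="1 0 0 0.1 0; 1 0 0 0.2 0; 1 0 0 0.2 0")

```text
clock: 26.25
eef_pos: [0.4508, 0.3069, -0.0205]
tool_rot: [0.692, 0.722, 0.001, 0.0]
ft_force: [-5.4, -1.8, 14.4]
grip_width: 0.0245
grasp_force: 97.0
```

Seated flat on the bench; release, rise and check.

send_rows(motion="1 0 0 -0.2 0; 0 0 0 -0.2 0; -0.5 0 0 -0.2 0; -0.5 0 0 -0.2 0; -0.5 0 0 -0.2 0")

```text
clock: 26.75
eef_pos: [0.4504, 0.3063, -0.021]
tool_rot: [0.692, 0.722, -0.0, -0.0]
ft_force: [-0.7, -0.4, 0.2]
grip_width: 0.0641
grasp_force: 0.0
```

send_rows(motion="-0.5 0 0 0 0; -0.5 0 0 -3 0; -0.5 0 0 -7 0; -0.5 0 0 -11 0; -0.5 0 0 -14 0")

```text
clock: 27.25
eef_pos: [0.4511, 0.3068, 0.1218]
tool_rot: [0.692, 0.722, 0.001, 0.0]
ft_force: [1.3, 0.7, -0.0]
grip_width: 0.0641
grasp_force: 0.0
```

send_rows(motion="-0.5 8 -4 -3 0; -0.5 12 -8 -5 0; -0.5 12 -12 -5 0; -0.5 12 -12 -5 0; -0.5 12 -12 -5 0")

```text
clock: 27.75
eef_pos: [0.3224, 0.4235, 0.1706]
tool_rot: [0.69, 0.724, 0.001, -0.001]
ft_force: [0.5, 0.3, -0.5]
grip_width: 0.064
grasp_force: 0.0
```

```bash
python3 -c "
from h import *
a=snap('top','t10').astype(int); o=bot.get_obs(); print(o['eef_pos'],o['ft_force'],o['clock'])
for t in ('t_handle','gauge_thick_grip','gauge_thin_grip'): print(t,[(np.round(b['rect'],1).tolist(),round(b['conf'],2)) for b in boxes_of('top',t)[:3]])
m=((a.min(2)>165)&(a.max(2)-a.min(2)<35)).astype(np.uint8); m[:150]=0;m[250:]=0;m[:,:215]=0;m[:,470:]=0
n,l,st,ce=cv2.connectedComponentsWithStats(m)
for i in np.argsort(-st[1:,4])[:6]+1:
    p=np.argwhere(l==i)[:,::-1].astype(np.float32); bx=cv2.boxPoints(cv2.minAreaRect(p)); z=.01 if ce[i][0]<380 else .195
    print(st[i],[at_z('top',*q,z)[:2].tolist() for q in bx])
snap('scene','s10'); 
for t in ('t_handle','gauge_thick_grip','gauge_thin_grip'): print(t,[(np.round(b['rect'],1).tolist(),round(b['conf'],2)) for b in boxes_of('scene',t)[:3]])
"
```

```text
[0.32400706 0.42237022 0.16993246] [ 0.48560767 -0.32573628 -0.33631238] 27.8
t_handle [([439.6, 192.3, 56.6, 13.8], 0.9)]
gauge_thick_grip [([276.9, 223.3, 70.0, 17.6], 0.71)]
gauge_thin_grip [([259.1, 172.2, 61.0, 29.6], 0.92)]
[254 214  60  18 540] [[0.4642, 0.3046], [0.4775, 0.1526], [0.447, 0.1499], [0.4338, 0.3014]]
[422 153  35  39 430] [[0.5873, -0.083], [0.5858, -0.1531], [0.5062, -0.1487], [0.5075, -0.0793]]
[366 238  81   9 333] [[0.4053, 0.0394], [0.4136, 0.0387], [0.4022, -0.123], [0.3939, -0.1221]]
[257 159  31  16 204] [[0.5962, 0.2964], [0.6231, 0.2194], [0.6071, 0.2138], [0.5803, 0.2908]]
[441 152   9  21 176] [[0.5886, -0.1223], [0.5882, -0.1388], [0.5461, -0.1366], [0.5464, -0.1202]]
[392 213  29   5 110] [[0.4631, -0.016], [0.4622, -0.0731], [0.454, -0.0728], [0.4549, -0.0157]]
t_handle [([279.0, 221.3, 57.7, 37.5], 0.47)]
gauge_thick_grip [([279.4, 224.6, 59.9, 34.4], 0.68)]
gauge_thin_grip [([306.1, 191.6, 49.4, 19.9], 0.61)]
```

```bash
python3 -c "
from h import *
print(workorder.job_done())"
```

```text
the job is handed in; nothing more can be done
None
```

I set the hold-down with the thick gauge, drew the gauge out and laid it flat on the open bench to the left of the shear. The T-handle stands at about 4.65 rad (worked out from the arm's turn and the camera views), the thin gauge has not moved, and I handed the job in at about 28 s; no verdict came back.

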